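Stir the filler pellets with the sensing rod and hold it in the reader's bore

TASK

Take the square-handled sensing rod out of the rack and stir the cork pellets in the tin with it, until most of them have been pushed well away (more than 20 mm) from where they lay, spilling none. Then lower the rod upright through the guide bore of the reader without ever touching the reader, until its tip hangs about 30 mm below the underside of the guide block, and finish while still holding it there, still and centred in the bore. Leave the other tools and the things standing about where they are.

Things in the scene. Friction and masses are not known exactly. Their poses are not given: they have to be found in the camera images.
- probe: Sensing rod, loose, 0.12 kg, upright in any one of the rack's three holes. Steel rod 10 mm thick, 100 mm long; round steel collar 28 mm wide at 100 to 106 mm above the tip, resting on the rack board; dark wooden handle, SQUARE 22 x 22 mm, at 106 to 160 mm, the tallest in the rack. Origin: the tip (lower end), 5 mm above the table in the rack; z up the rod, x and y square to the handle's flats.
- collar (a point): Point on the rod's axis 100 mm above its tip, at the underside of the collar.
- rack: Fixed wooden rack: a board 60 mm (its x) by 200 mm (its y), 15 mm thick, its top 105 mm above the table, on a board at each end. Three through holes 14 mm in diameter at its y = -60, 0 and +60 mm. Origin on the table under the middle hole.
- awl: Awl in the rack: thin steel spike 6 mm in diameter, small pear-shaped round wooden handle; its top stands 144 mm above the table. To be left alone. Origin at its spike's end, 35 mm above the table.
- punch: Punch in the rack: all dark steel, round handle 18 mm in diameter; its top stands 143 mm above the table. To be left alone. Origin at its lower end, 20 mm above the table.
- tin: Open round steel tin, fixed on a square wooden foot 140 x 140 x 12 mm. Outer diameter 120 mm, inner diameter 114 mm, inner floor 17 mm and rim 72 mm above the table. Origin on the table, on the tin's axis, z up.
- reader: Rod reader, fixed: steel base plate 8 mm thick; above it an aluminium guide block 80 x 70 mm, 70 to 90 mm above the table, with one vertical through bore 26 mm in diameter in its middle, free space below. A grey post (90 mm tall) and a grey housing (78 mm tall, display on top) carry it on its far side (its +x). Origin on the table under the bore's centre, z up.
- bore_top (a point): Centre of the bore's mouth, in the plane of the guide block's top face, 90 mm above the table; z up.
- cream: Bystander: closed low round can, 60 mm in diameter, 30 mm tall, in front of the things. Origin at the centre of its underside.
- wax: Bystander: small block of wax 50 x 30 x 22 mm, in front of the things. Origin at the centre of its underside.
- hammer: Bystander: a hammer lying behind the things. Origin under its middle.
- tacks: Bystander: glass jar with a steel cap, 60 mm in diameter, 85 mm tall, behind the things. Origin at the centre of its underside.
- pellet1: One of six loose cork filler pellets in the tin: short cylinder 20 mm in diameter, 16 mm tall, 10 g. At the start the six stand in one layer in a ring about 36 mm from the tin's axis, the middle of the tin's floor being free. Origin at the centre of its underside.
- pellet2: One of six loose cork filler pellets in the tin: short cylinder 20 mm in diameter, 16 mm tall, 10 g. At the start the six stand in one layer in a ring about 36 mm from the tin's axis, the middle of the tin's floor being free. Origin at the centre of its underside.
- pellet3: One of six loose cork filler pellets in the tin: short cylinder 20 mm in diameter, 16 mm tall, 10 g. At the start the six stand in one layer in a ring about 36 mm from the tin's axis, the middle of the tin's floor being free. Origin at the centre of its underside.
- pellet4: One of six loose cork filler pellets in the tin: short cylinder 20 mm in diameter, 16 mm tall, 10 g. At the start the six stand in one layer in a ring about 36 mm from the tin's axis, the middle of the tin's floor being free. Origin at the centre of its underside.
- pellet5: One of six loose cork filler pellets in the tin: short cylinder 20 mm in diameter, 16 mm tall, 10 g. At the start the six stand in one layer in a ring about 36 mm from the tin's axis, the middle of the tin's floor being free. Origin at the centre of its underside.
- pellet6: One of six loose cork filler pellets in the tin: short cylinder 20 mm in diameter, 16 mm tall, 10 g. At the start the six stand in one layer in a ring about 36 mm from the tin's axis, the middle of the tin's floor being free. Origin at the centre of its underside.
Mind the look-alikes: they are no part of the job. Leave any purple look-alike of the probe alone.

How it is judged (in metres and radians):
On the way, in this order (a step that is already met when the one before it is completed fails the run):
1. with the rod's tip down in the tin, at least four of the six pellets have been pushed more than 20 mm from where they lay (contact force between the fingers and probe above 1 N and horizontal distance between probe and tin below 0.057 m and height (world z) of probe below 0.06 m and (distance of each of pellet1, pellet2, pellet3, pellet4 from where it was at the start of the episode above 0.02 m or distance of each of pellet1, pellet2, pellet3, pellet5 from where it was at the start of the episode above 0.02 m or distance of each of pellet1, pellet2, pellet3, pellet6 from where it was at the start of the episode above 0.02 m or distance of each of pellet1, pellet2, pellet4, pellet5 from where it was at the start of the episode above 0.02 m or distance of each of pellet1, pellet2, pellet4, pellet6 from where it was at the start of the episode above 0.02 m or distance of each of pellet1, pellet2, pellet5, pellet6 from where it was at the start of the episode above 0.02 m or distance of each of pellet1, pellet3, pellet4, pellet5 from where it was at the start of the episode above 0.02 m or distance of each of pellet1, pellet3, pellet4, pellet6 from where it was at the start of the episode above 0.02 m or distance of each of pellet1, pellet3, pellet5, pellet6 from where it was at the start of the episode above 0.02 m or distance of each of pellet1, pellet4, pellet5, pellet6 from where it was at the start of the episode above 0.02 m or distance of each of pellet2, pellet3, pellet4, pellet5 from where it was at the start of the episode above 0.02 m or distance of each of pellet2, pellet3, pellet4, pellet6 from where it was at the start of the episode above 0.02 m or distance of each of pellet2, pellet3, pellet5, pellet6 from where it was at the start of the episode above 0.02 m or distance of each of pellet2, pellet4, pellet5, pellet6 from where it was at the start of the episode above 0.02 m or distance of each of pellet3, pellet4, pellet5, pellet6 from where it was at the start of the episode above 0.02 m)).
2. the rod's tip has come down into the mouth of the bore (contact force between the fingers and probe above 1 N and horizontal distance between probe and bore_top below 0.008 m and z of probe in the frame of bore_top between -0.02 and -0.002 m).
At the end, for the whole second after the job is handed in: Held by the gripper, upright within 4.5 degrees, still, not touching the reader: tip within 4 mm of the bore axis and 15 to 45 mm below the underside of the guide block (35 to 65 mm below its top), collar within 8 mm of the axis. All six pellets in the tin (contact force between the fingers and probe above 1 N and horizontal distance between probe and bore_top below 0.004 m and horizontal distance between collar and bore_top below 0.008 m and angle between probe's own z axis and vertical below 0.08 rad and z of probe in the frame of bore_top between -0.065 and -0.035 m and linear speed of probe below 0.02 m/s and contact force between probe and reader below 0.2 N and horizontal distance between each of pellet1, pellet2, pellet3, pellet4, pellet5, pellet6 and tin below 0.06 m and height (world z) of each of pellet1, pellet2, pellet3, pellet4, pellet5, pellet6 below 0.065 m); the arm keeps its last pose, push and grip.
It fails at once if the rod touches the reader (bore wall, top face or base) (contact force between probe and reader above 0.2 N).
It fails at once if the awl or the punch is moved more than 30 mm (distance of any of awl, punch from where it was at the start of the episode above 0.03 m).
It fails at once if a bystander is moved more than 30 mm (distance of any of cream, wax, hammer, tacks from where it was at the start of the episode above 0.03 m).
It also fails if it takes over 72 s, if anything falls off the work surface, if the arm or the gripper's body presses on something with over 40 N, if the wrist force passes 120 N, or if a joint passes its speed limit or range.

ROBOT

A 7-joint arm with a two-finger parallel gripper is mounted at the origin on the work surface. World frame = base frame: x ahead of the robot, y to its left, z up, the work surface at z = 0. Lengths are in mm, angles in degrees, forces in N, time in s.
With the tool pointing down it reaches from about 400 to 850 mm from the base axis. Payload 6.9 kg.
Tool frame: the origin (TCP) lies midway between the tips of the shut fingers; the grasp point (between the pads) lies arm.hold_point_z behind it (arm.hold_point_z is the distance from the TCP to the grasp point, in mm); z points along the fingers, y is the line along which they close (so a half turn about z gives the same grasp; the last joint's range is limited). The gripper opens to 85 mm and grips with 20 to 120 N. Pads are 22 mm wide; open, the fingers measure 114 mm over their backs; the gripper's body (76 mm by 85 mm) begins 54 mm behind the grasp point. The pads swing forward as they close: fully open they stand 13 mm farther back than shut.
Start: joints at [73.138, 29.078, -13.613, 85.955, 7.202, 65.827, -8.869], TCP at [243.242, -575.713, 231.275] pointing down, gripper open.
Joint ranges: [-176.47, 176.47], [-13.61, 117.27], [-81.72, 77.17], [0.22, 143.17], [-87.28, 267.28], [10, 112.55], [-165.47, 165.47]. Speed limits (degrees/s): [136.94, 136.94, 180, 180, 180, 180, 180].

INTERFACE

Orientations are given as [roll, pitch, yaw] about the fixed x, y, z axes, in that order (R = Rz(yaw) Ry(pitch) Rx(roll)).
In Python, from bench import arm, kin, monitor, cams, spotter gives the robot as it stands. Calls block until the motion is done:
- arm.move_to(position, orientation): joint-space move of the TCP to a pose.
- arm.servo_line(position, attitude=None, velocity=150, until_force=None): straight line of the TCP; attitude=None keeps the orientation; velocity is the mean speed in mm/s. With until_force (N) it stops when the force on the tool has changed by that much, and returns True; else False.
- arm.move_j(angles): joint-space move.
- arm.command_gripper(opening): opening from 0.0 (shut) to 1.0 (fully open); the grip force is fixed at half the most; returns when the fingers have stopped.
- arm.hold(seconds).
- kin.solve_ik(position, orientation): joint angles nearest the present ones, or None.
- monitor.read_state(): the state.
- cams.get_image(name): name is "side" or "top"; returns a dict with "pixels" (480x640x3 uint8, blue, green, red), "K" (3x3 intrinsics, pixels), "extrinsics" (4x4, takes a point from camera to world coordinates). Camera axes: x right, y down, z forward; pixel columns grow to the right and rows downward; lengths in mm; the calibration is good to about 2 mm. A picture is of the moment at which its call begins. There is no depth.
A pose or a line that the arm cannot do raises arm.PlanningError and nothing moves.
- arm.finish_job(): hands the job in; it is judged then, once.
Trained networks look in a picture, given as the dict that the camera call returned (one of the last four; its "shot" number tells which), for a name from the list of things; names that differ only in an ending like _2 or _b are one class to them, and where a whole thing is asked for, a point or a joint stands for the part that bears it (a point fixed in the world has none). Each returns a list of dicts, best first, with "conf" (0 to 1); they miss things now and then, are a little off and sometimes report something else, mostly with a low value. They report only what shows in the picture. A call takes as long as a camera call. They do not tell look-alikes from the thing itself.
- spotter.spot_in(target, picture): "box" ([centre column, centre row, width, height] in pixels, round what is visible of it).
- spotter.outline_of(target, picture): "region" (480x640 bool, what is visible of it) and "box" ([centre column, centre row, width, height] in pixels, round what is visible of it).
- spotter.pinpoint(target, picture): "location" ([column, row] in pixels: a listed point, or the origin of a listed thing).
The state is a dict: "time_s": time; "q": joint angles; "joint_velocities": joint speeds; "effort": joint torques, N m; "tcp_pos": TCP position; "eef_rot": TCP orientation; "ft_force": force on the tool from outside, world axes, zero at the start; "torque": the same for the moment, N m; "finger_gap": opening from 0.0 (shut) to 1.0 (fully open); "finger_force": force on a finger pad.
Only numpy, scipy, OpenCV 4.12 (cv2) and the standard library are available. Lean on these libraries where they do the work, as an engineer would, in place of code of your own. Each camera call takes 0.05 s, during which the arm holds its last target. There are 200 camera calls.

## Working session

There is one attempt and no reset: what is moved stays moved. The work goes in short steps, each a Python script; the robot and the scene stay as the last script left them, time stands still between calls to the robot, and variables do not carry over. Pictures are saved under pics/ and viewed, at most 10 in all, crops included, and the job is handed in when it is done.

```bash
ls; mkdir -p pics
cat > h.py <<'E'
import numpy as np, cv2
from bench import arm, kin, monitor, cams, spotter
def px(P,im):
    E=np.linalg.inv(im["extrinsics"]); p=E[:3,:3]@np.array(P,float)+E[:3,3]; q=np.array(im["K"])@p; return q[:2]/q[2]
def onz(uv,z,im):
    E=np.array(im["extrinsics"]); d=E[:3,:3]@np.linalg.solve(np.array(im["K"]),[uv[0],uv[1],1]); o=E[:3,3]
    return o+d*(z-o[2])/d[2]
E
python3 - <<'E'
from h import *
for n in("top","side"):
    im=cams.get_image(n); cv2.imwrite(f"pics/{n}0.png",im["pixels"])
    print(n,np.round(im["extrinsics"],2).tolist(),np.round(im["K"],1).tolist())
    for t,z in(("probe",5),("rack",0),("awl",35),("punch",20),("tin",0),("reader",0),("bore_top",90),("cream",0),("wax",0),("hammer",0),("tacks",0)):
        for r in spotter.pinpoint(t,im)[:3]:
            print(t,round(r["conf"],2),np.round(r["location"]),np.round(onz(r["location"],z,im)))
print(arm.hold_point_z,monitor.read_state())
E
```

```text
pics
top [[0.01, -0.98, 0.2, 399.51], [-1.0, -0.01, -0.0, 7.81], [0.0, -0.2, -0.98, 1000.1], [0.0, 0.0, 0.0, 1.0]] [[522.9, 0.0, 310.7], [0.0, 522.9, 238.9], [0.0, 0.0, 1.0]]
probe 0.74 [275. 270.] [542.  74.   5.]
probe 0.71 [255. 221.] [638. 114.   5.]
probe 0.55 [294. 215.] [651.  38.   5.]
rack 0.73 [302. 270.] [543.  22.   0.]
rack 0.63 [428. 280.] [ 527. -221.    0.]
awl 0.61 [334. 260.] [557. -39.  35.]
punch 0.58 [278. 354.] [385.  64.  20.]
tin 0.97 [442. 276.] [ 533. -248.    0.]
reader 0.89 [174. 304.] [474. 263.   0.]
reader 0.28 [392. 148.] [ 794. -158.    0.]
bore_top 0.88 [158. 299.] [477. 269.  90.]
cream 0.62 [279. 353.] [385.  62.   0.]
cream 0.6 [443. 275.] [ 537. -251.    0.]
wax 0.84 [360. 352.] [390. -89.   0.]
hammer 0.8 [391. 152.] [ 786. -156.    0.]
hammer 0.72 [302. 272.] [540.  22.   0.]
hammer 0.36 [450. 255.] [ 575. -266.    0.]
tacks 0.96 [202. 157.] [771. 225.   0.]
side [[-0.74, -0.43, 0.52, 131.2], [-0.67, 0.46, -0.59, 548.55], [0.02, -0.78, -0.63, 639.32], [0.0, 0.0, 0.0, 1.0]] [[507.1, 0.0, 323.1], [0.0, 507.1, 240.4], [0.0, 0.0, 1.0]]
probe 0.94 [
[... 505 characters left out ...]
.2, 'q': array([ 73.13771815,  29.07720926, -13.6141531 ,  85.95369435,
         7.20154094,  65.82731927,  -8.87161256]), 'joint_velocities': array([ 0.01040114,  0.06343553,  0.00381974,  0.05099068, -0.08178305,
       -0.0790683 , -0.05635458]), 'effort': array([ 5.44106715e-04, -6.20372415e+01, -2.18473546e+00, -2.49956882e+01,
        1.38696932e-02,  2.34807492e-03, -2.20052857e-05]), 'tcp_pos': array([ 243.25842344, -575.71763507,  231.2883572 ]), 'eef_rot': array([-1.79999893e+02, -1.44317944e-03,  2.29036069e+01]), 'ft_force': array([0.32556299, 0.8321356 , 0.10706269]), 'torque': array([ 0.03056352, -0.04096378, -0.03279756]), 'finger_force': 0.0, 'finger_gap': 0.9992784138077249}
```

View pics/top0.png

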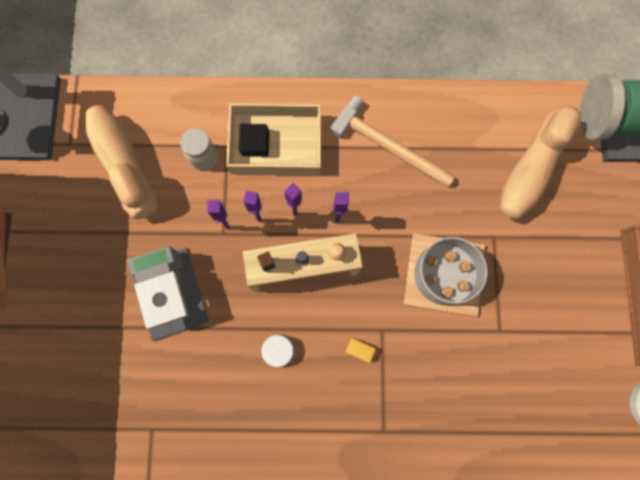

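View pics/side0.png

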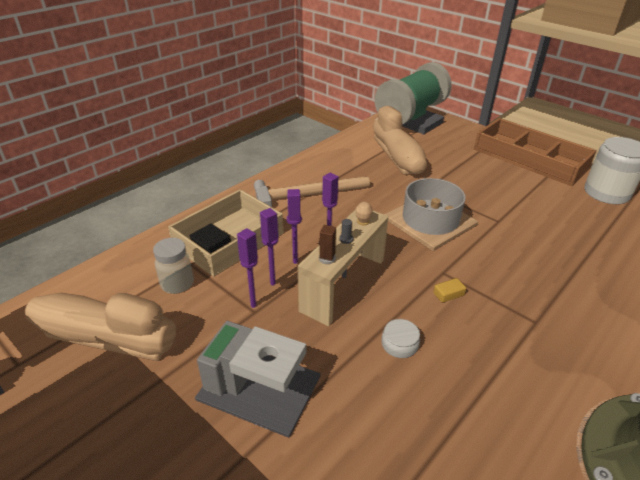

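The top view shows the brown square handle at about (266,262), the punch at (302,259) and the awl at (337,252). The bore is at (159,299) and the tin at (450,272). The side view agrees, and the purple look-alikes stand behind the rack. I'll take zoomed crops for precise edges.

Run:
```python
import cv2,numpy as np
t=cv2.imread("pics/top0.png"); s=cv2.imread("pics/side0.png")
def c(i,x,y,w,h,W,H): return cv2.resize(i[y:y+h,x:x+w],(W,H),interpolation=cv2.INTER_CUBIC)
a=np.vstack([np.hstack([c(t,240,230,64,48,400,300),c(t,130,270,64,48,400,300)]),
 np.hstack([c(s,300,215,64,48,400,300),c(s,238,332,64,48,400,300)])])
cv2.imwrite("pics/crop1.png",a)
```

```text
(no output)
```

View pics/crop1.png

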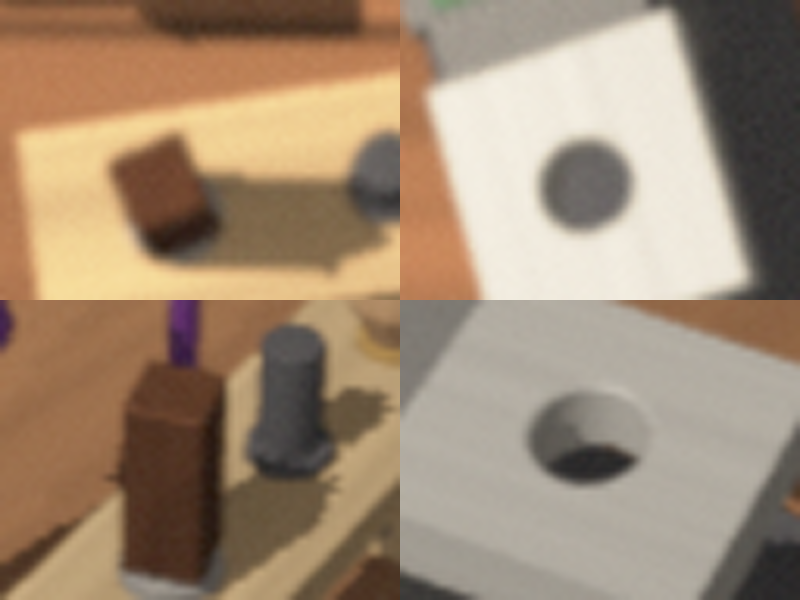

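```bash
cat >> h.py <<'E'
def cr(x,y,ox,oy): return np.array([ox+(x+.5)/6.25-.5, oy+(y+.5)/6.25-.5])
E
python3 - <<'E'
from h import *
from scipy.optimize import least_squares
t=cams.get_image("top"); s=cams.get_image("side")
print("bore top",onz(cr(186,184,130,270),90,t),"side",onz(cr(189.5,137,238,332),90,s))
g=cv2.cvtColor(t["pixels"],cv2.COLOR_BGR2GRAY)[285:313,145:174]
m=(g<165).astype(np.uint8); n,l,st,ce=cv2.connectedComponentsWithStats(m); k=l[14,14]
print("thr bore",ce[k]+[145,285],st[k],onz(ce[k]+[145,285],90,t))
# handle
ot=[((-1,1),(110,165)),((1,1),(180,135))]  # edges
T=[cr(*p,240,230) for p in[(110,165),(182,135),(215,207),(145,238)]]
S=[cr(*(np.array(p)),300,215) for p in[(160,362),(222,375),(207,420),(123,405)]]
def corners(x,y,a,z=165):
    c,sn=np.cos(a),np.sin(a)
    return [np.array([x+c*i-sn*j,y+sn*i+c*j,z]) for i,j in[(11,11),(11,-11),(-11,-11),(-11,11)]]
def r(p,which):
    C=corners(*p); e=[]
    if 't' in which: e+=[px(c,t)-q for c,q in zip(C,T)]
    if 's' in which: e+=[px(c,s)-q for c,q in zip(C,[S[0],S[1],S[2],S[3]])]
    return np.ravel(e)
for w in('t','s','ts'):
    f=least_squares(r,[540,85,0.4],args=(w,)); print(w,f.x[:2],np.degrees(f.x[2]),np.round(f.fun,1))
# rack edges
rk=spotter.outline_of("rack",t)
for n,z in(("tin",72),):
    for im in(t,s):
        o=spotter.outline_of(n,im)[0]; print(n,o["conf"],o["box"])
for im in (t,s):
  for i in range(6):
    print([(np.round(q["location"],1).tolist(),round(q["conf"],2),np.round(onz(q["location"],17,im)[:2])) for q in spotter.pinpoint("pellet1",im)]) ; break
E
```

```text
bore top [476.56073159 266.8174967   90.        ] side [473.51262397 267.4580409   90.        ]
thr bore [159.22155689 299.26347305] [  7   7  15  15 167] [476.13785679 266.9935795   90.        ]
t [536.0273839   78.21718494] 25.350005097851213 [-0.5  0.1  0.4 -0.7  0.7 -0.  -0.6  0.6]
s [462.5943624  160.11816052] -66.8529887268664 [-2.1 -2.5  3.  -0.9  0.5  2.3 -1.4  0.8]
ts [511.16326041 105.07248712] -11.771594958593996 [-13.7  10.4 -11.9  18.1 -20.4  19.9 -22.6  12.   -7.2 -30.5  -5.3 -37.8
   6.  -37.5   7.5 -29.6]
tin 0.75 [445.1, 276.4, 84.3, 86.5]
tin 0.98 [431.4, 214.5, 86.8, 72.6]
[([447.7, 288.4], 0.56, array([ 509., -254.])), ([461.3, 288.1], 0.49, array([ 510., -280.])), ([461.9, 267.3], 0.49, array([ 549., -283.])), ([430.4, 263.0], 0.46, array([ 557., -223.])), ([430.2, 281.8], 0.45, array([ 521., -221.])), ([448.7, 256.5], 0.43, array([ 570., -258.]))]
[([436.2, 209.8], 0.56, array([ 537., -275.])), ([416.2, 207.6], 0.45, array([ 573., -253.])), ([445.2, 213.5], 0.37, array([ 516., -277.]))]
```

Run:
```python
from h import *
from scipy.optimize import least_squares
t=cams.get_image("top"); s=cams.get_image("side")
T=[cr(*p,240,230) for p in[(110,165),(182,135),(215,207),(145,238)]]
S=[cr(x,y-300,300,215) for x,y in[(160,362),(222,375),(207,420),(123,405)]]
def corners(x,y,a,z=165):
    c,sn=np.cos(a),np.sin(a)
    return [np.array([x+c*i-sn*j,y+sn*i+c*j,z]) for i,j in[(11,11),(11,-11),(-11,-11),(-11,11)]]
for c in corners(536,78.2,.44): print(px(c,s),end=" ")
print(np.round(S,1).tolist())
import itertools
best=None
for k in range(4):
  for w in("s","ts"):
    def r(p):
        C=corners(*p); e=[px(c,s)-q for c,q in zip(C,np.roll(S,k,0))]
        if w=="ts": e+=[px(c,t)-q for c,q in zip(C,T)]
        return np.ravel(e)
    f=least_squares(r,[536,78,0.44]); 
    if f.cost<30: print(k,w,f.x[:2],np.degrees(f.x[2]),f.cost,np.round(f.fun,1))
# tin: reproject rim and floor circles onto the picture
v=t["pixels"].copy()
v=cv2.resize(v[225:321,396:524],None,fx=6.25,fy=6.25,interpolation=cv2.INTER_CUBIC)
for z,R in((72,60),(17,57)):
    P=[(px([535+R*np.cos(a),-252+R*np.sin(a),z],t)-[396,225]+.5)*6.25 for a in np.linspace(0,6.283,60)]
    cv2.polylines(v,[np.int32(P)],True,(0,255,0),1)
cv2.imwrite("pics/tin.png",v)
```

```text
[318.89872015 230.94198657] [323.08738461 222.74206953] [336.65466167 225.3979619 ] [332.73022546 233.70545947] [[325.2, 224.5], [335.1, 226.6], [332.7, 233.8], [319.3, 231.4]]
0 s [534.35979575  79.54005187] -66.87795701478412 4.1702172126936645 [-1.6 -1.   2.  -0.2 -0.1  0.9 -0.3  0.2]
1 s [534.35979571  79.54005193] 23.1220814937543 4.170217212917532 [-0.3  0.2 -1.6 -1.   2.  -0.2 -0.1  0.9]
1 ts [535.46941688  78.53538672] 24.427665618187728 6.394022538067286 [-0.3 -0.3 -1.9 -1.6  1.7 -0.9  0.   0.2 -0.6  0.3  0.4 -0.3  0.4  0.4
 -1.   0.9]
2 s [534.35979579  79.54005182] 113.12193299054569 4.1702172126586445 [-0.1  0.9 -0.3  0.2 -1.6 -1.   2.  -0.2]
3 s [534.35979578  79.54005187] 203.12191081093223 4.170217212759978 [ 2.  -0.2 -0.1  0.9 -0.3  0.2 -1.6 -1. ]
```

View pics/tin.png

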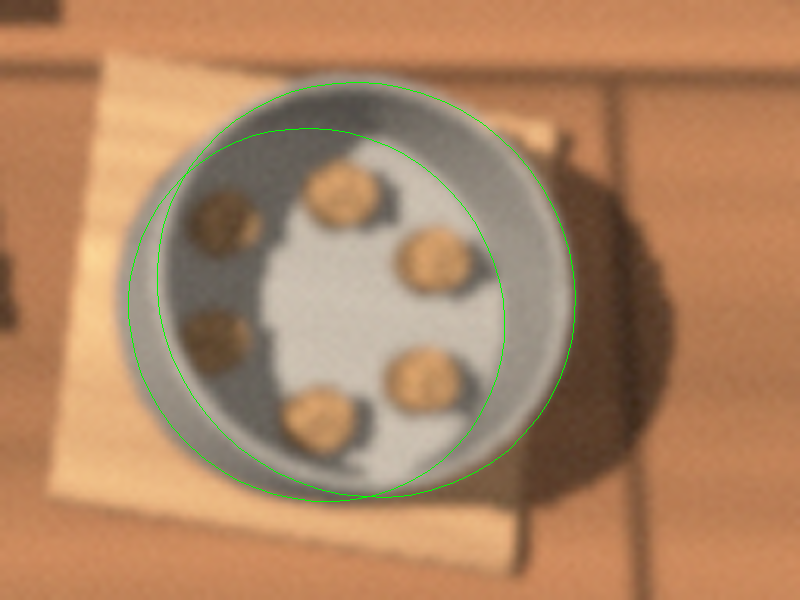

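The overlay fits to about 2 mm once the tin centre is taken as (537,-252), and the six pellets stand in a ring. The probe's handle is at (535.5,78.5), yaw about 24°. Next I check IK for the whole route.

```bash
cat >> h.py <<'E'
HX,HY=535.5,78.5; TIN=np.array([537,-252.]); BORE=np.array([475.3,267.2])
E
python3 - <<'E'
from h import *
for yaw in(114,-66):
  for p in([HX,HY,320],[HX,HY,117],[537,-252,315],[573,-252,133],[501,-252,133],[537,-288,133],[475,267,315],[475,267,152]):
    q=kin.solve_ik(p,[180,0,yaw]); print(yaw,p,None if q is None else np.round(q))
E
```

```text
114 [535.5, 78.5, 320] [ 26.  25. -58.  89.  21.  78. -10.]
114 [535.5, 78.5, 117] [ 18.  34. -46. 107.  31.  52. -18.]
114 [537, -252, 315] [ 48.  27. -42.  82.  18.  78.  30.]
114 [573, -252, 133] [ 43.  37. -36.  93.  25.  58.  23.]
114 [501, -252, 133] [ 48.  32. -37. 103.  24.  52.  24.]
114 [537, -288, 133] [ 47.  36. -36.  96.  24.  56.  27.]
114 [475, 267, 315] [  8.  28. -64.  89.  25.  79. -35.]
114 [475, 267, 152] [ 10.  44. -75. 104.  46.  69. -55.]
-66 [535.5, 78.5, 320] [ -50.   29.   66.   90.  -27.   78. -137.]
-66 [535.5, 78.5, 117] [ -44.   39.   55.  108.  -40.   54. -126.]
-66 [537, -252, 315] [  22.   23.    1.   83.   -0.   74. -133.]
-66 [573, -252, 133] [  18.   34.    6.   94.   -4.   53. -131.]
-66 [501, -252, 133] [  21.   29.    5.  104.   -3.   47. -128.]
-66 [537, -288, 133] [  22.   33.    6.   96.   -4.   51. -126.]
-66 [475, 267, 315] [ -71.   30.   66.   90.  -28.   78. -158.]
-66 [475, 267, 152] [  9.  42. -70. 104.  43.  66. 128.]
```

Run:
```python
from h import *
O=[180,0,114]
st=monitor.read_state(); p=st["tcp_pos"]
arm.servo_line([p[0],p[1],320],velocity=250)
arm.move_to([HX,HY,320],O)
arm.servo_line([HX,HY,190],velocity=250)
arm.servo_line([HX,HY,117],velocity=100,until_force=6)
st=monitor.read_state(); print(st["time_s"],st["tcp_pos"],st["eef_rot"],st["ft_force"])
for n in("top","side"):
    im=cams.get_image(n); cv2.imwrite(f"pics/{n}1.png",im["pixels"])
a=np.hstack([cv2.resize(cv2.imread("pics/top1.png")[190:310,210:330],(400,400)),cv2.resize(cv2.imread("pics/side1.png")[170:290,260:380],(400,400))])
cv2.imwrite("pics/pre.png",a)
```

```text
6.25 [535.87179527  78.80610231 117.54472198] [1.79945995e+02 3.62470771e-03 1.14008618e+02] [ 0.13233143 -0.21021074  0.48515739]
```

View pics/pre.png

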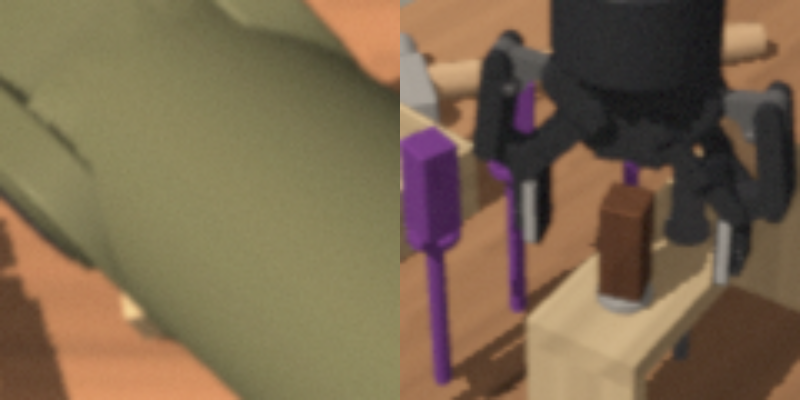

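The side view shows the handle centred between the open fingers, clear of the purple rods. Gripping and lifting.

Run:
```python
from h import *
arm.command_gripper(0.0)
st=monitor.read_state(); print(st["time_s"],st["tcp_pos"],st["ft_force"],st["finger_force"],st["finger_gap"])
arm.servo_line([HX,HY,230],velocity=100)
arm.servo_line([HX,HY,315],velocity=200)
st=monitor.read_state(); print(st["time_s"],st["tcp_pos"],st["ft_force"],st["finger_force"],st["finger_gap"])
arm.servo_line([TIN[0],TIN[1],315],velocity=250)
st=monitor.read_state(); print(st["time_s"],st["tcp_pos"],st["ft_force"],st["finger_force"],st["finger_gap"])
V=[]
for n in("top","side"):
    im=cams.get_image(n); cv2.imwrite(f"pics/{n}2.png",im["pixels"]); V.append(im["pixels"])
    for t in("probe","collar"):print(n,t,px([TIN[0],TIN[1],203 if t=="probe" else 303],im),[(q["location"],q["conf"]) for q in spotter.pinpoint(t,im)[:3]])
cv2.imwrite("pics/lift.png",np.hstack([cv2.resize(V[0][150:350,340:540],(400,400)),cv2.resize(V[1][60:260,330:530],(400,400))]))
```

```text
6.95 [535.81750095  78.62607818 117.28654693] [ 0.02250474 -0.16624279  3.10705316] 58.76469433307648 0.24886621405001894
8.8083 [535.14642103  78.15354389 313.95836941] [-0.23153363 -0.39366714 -2.31101627] 59.29246544837952 0.24861417068361283
10.2833 [ 537.25084579 -250.10980116  315.21971574] [-0.14645937 -0.04561111 -0.49541378] 59.278451800346375 0.25150241419551334
top probe [477.15698197 257.17651141] [([261.4, 220.4], 0.85), ([292.4, 215.1], 0.81), ([337.0, 221.9], 0.76)]
top collar [500.42945033 244.9359442 ] [([255.6, 208.9], 0.82), ([220.1, 214.6], 0.7), ([341.4, 209.0], 0.65)]
side probe [445.07044035 134.00814895] [([252.8, 308.6], 0.92), ([444.5, 134.7], 0.89), ([295.2, 263.3], 0.82)]
side collar [454.63185532  82.00213677] [([267.1, 240.1], 0.94), ([294.3, 221.7], 0.84), ([456.8, 84.0], 0.68)]
```

View pics/lift.png

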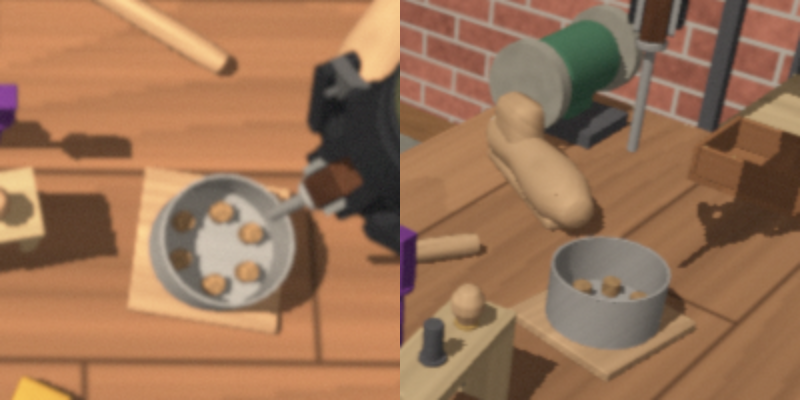

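The rod hangs upright in the grip over the tin, tip at side pixel (444.5,134.7) against a predicted (445,134). Now stirring.

Run:
```python
from h import *
t=cams.get_image("top")
P=np.array([onz(np.array([396,225])+(np.array(p)+.5)/6.25-.5,33,t)[:2] for p in[(343,192),(436,260),(423,380),(320,420),(213,340),(222,222)]])
C=P.mean(0); d=P-C; a=np.sort(np.degrees(np.arctan2(d[:,1],d[:,0]))); print("centre",C,np.hypot(*d.T),a)
C=(C+TIN)/2
gaps=(a+np.r_[a[1:],a[0]+360])/2; w=np.diff(np.r_[a,a[0]+360]); k=w.argmax(); g=gaps[k]; print(g,w)
arm.servo_line([*C,200],velocity=200)
print("touch",arm.servo_line([*C,135],velocity=70,until_force=8))
z=monitor.read_state()["tcp_pos"][2]; print(z); z=max(z,135)
A=np.radians(np.arange(0,331,22)+g)
fmax=0
for b in A:
    arm.servo_line([C[0]+36*np.cos(b),C[1]+36*np.sin(b),z],velocity=60)
    f=np.linalg.norm(monitor.read_state()["ft_force"][:2]); fmax=max(f,fmax)
print("f",fmax)
arm.servo_line([*C,z],velocity=80)
st=monitor.read_state(); print(st["time_s"],st["tcp_pos"],st["ft_force"],st["finger_force"],st["finger_gap"])
V=[]
for n in("top","side"):
    im=cams.get_image(n); V.append(im["pixels"])
    print([(np.round(q["location"],1).tolist(),round(q["conf"],2),np.round(onz(q["location"],17,im)[:2])) for q in spotter.pinpoint("pellet1",im)])
cv2.imwrite("pics/stir.png",np.hstack([cv2.resize(V[0][210:330,385:505],(400,400)),cv2.resize(V[1][150:270,370:490],(400,400))]))
```

```text
centre [ 535.97125584 -250.91371209] [33.96970856 35.89386314 36.14028615 35.44323739 36.18363402 38.49246352] [-129.63920181  -68.73875953  -10.97972245   51.81250258  109.05972483
  174.66288388]
141.8613043532324 [60.90044228 57.75903708 62.79222503 57.24722225 65.60315906 55.69791431]
touch False
135.44764729614042
f 7.439966727019518
19.4083 [ 536.42870126 -251.34147209  135.20517166] [-0.70485922  0.80073447 -1.60802628] 59.905933141708374 0.25021005111114014
[([463.3, 290.4], 0.66, array([ 505., -283.])), ([422.5, 275.6], 0.53, array([ 532., -207.])), ([472.5, 274.9], 0.52, array([ 535., -302.])), ([432.7, 250.7], 0.48, array([ 581., -228.])), ([431.1, 286.2], 0.38, array([ 513., -223.]))]
[([429.4, 204.8], 0.46, array([ 558., -281.])), ([442.1, 206.9], 0.41, array([ 534., -293.]))]
```

View pics/stir.png

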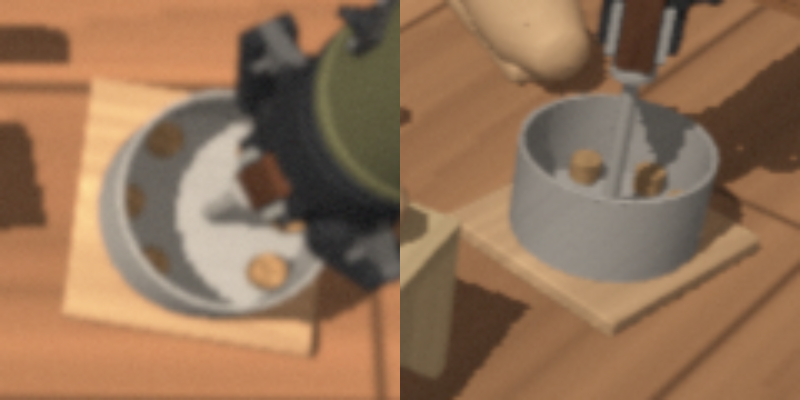

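The pellets were pushed outward to the wall ring, and the rod passed on their inside. I'll sweep again nearer the wall so they are driven along it.

Run:
```python
from h import *
C=np.array([536.5,-251.5]); z=135
fmax=0
for i,b in enumerate(np.radians(np.arange(0,321,20)+178)):
    arm.servo_line([C[0]+45*np.cos(b),C[1]+45*np.sin(b),z],velocity=65)
    f=np.linalg.norm(monitor.read_state()["ft_force"][:2]); fmax=max(f,fmax)
    if i==9: side=cams.get_image("side")["pixels"]
print("f",fmax)
arm.servo_line([*C,z],velocity=80)
st=monitor.read_state(); print(st["time_s"],st["tcp_pos"],st["eef_rot"],st["ft_force"],st["finger_force"],st["finger_gap"])
V=[]
for n in("top","side"):
    im=cams.get_image(n); V.append(im["pixels"])
    print([(np.round(q["location"],1).tolist(),round(q["conf"],2),np.round(onz(q["location"],17,im)[:2])) for q in spotter.pinpoint("pellet1",im)])
cv2.imwrite("pics/stir2.png",np.hstack([cv2.resize(V[0][210:330,385:505],(400,400)),cv2.resize(V[1][150:270,370:490],(400,400))]))
```

```text
f 4.50147548977724
27.4833 [ 536.30988217 -250.95131243  134.86061554] [-1.79990399e+02 -3.74089805e-02  1.14030647e+02] [ 0.85974316  0.29622234 -1.2538334 ] 59.25723731517792 0.24561200936637725
[([420.2, 275.6], 0.62, array([ 532., -203.])), ([447.1, 298.5], 0.57, array([ 490., -252.])), ([425.8, 284.4], 0.54, array([ 516., -213.])), ([421.2, 269.4], 0.51, array([ 544., -205.])), ([434.5, 296.2], 0.5, array([ 494., -228.])), ([431.1, 271.1], 0.41, array([ 541., -224.]))]
[]
```

View pics/stir2.png

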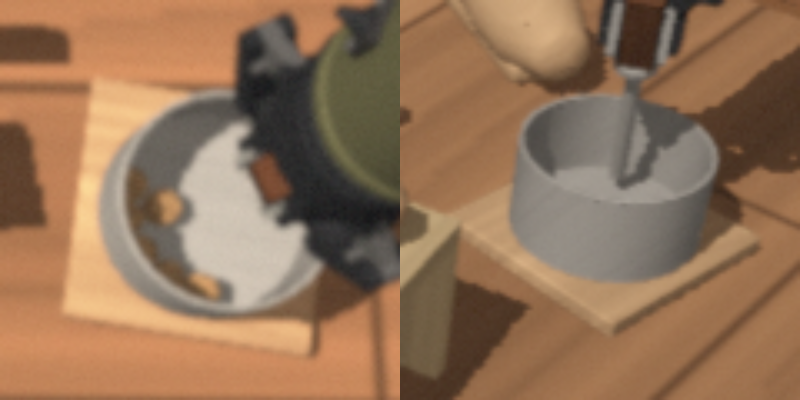

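All six pellets now stand bunched against the left wall and the middle of the tin is empty, so at least four have moved far enough. Going to the reader.

Run:
```python
from h import *
C=[536.5,-251.5]
arm.servo_line([*C,200],velocity=80)
arm.servo_line([*C,315],velocity=200)
arm.servo_line([*BORE,315],velocity=250)
arm.servo_line([*BORE,232],velocity=120)
arm.hold(0.4)
st=monitor.read_state(); p=st["tcp_pos"]; print(st["time_s"],p,st["eef_rot"],st["finger_force"])
V=[]
for n in("top","side"):
    im=cams.get_image(n); V.append(im["pixels"])
    cv2.imwrite(f"pics/{n}3.png",im["pixels"])
    print(n,"pred tip",px([p[0],p[1],p[2]-112.3],im),"collar",px([p[0],p[1],p[2]-12.3],im),"bore",px([*BORE,90],im))
    for t in("probe","collar","bore_top"): print(t,[(q["location"],round(q["conf"],2)) for q in spotter.pinpoint(t,im)[:4]])
def c(i,x,y,w,h): return cv2.resize(i[y:y+h,x:x+w],(400,600),interpolation=cv2.INTER_CUBIC)
cv2.imwrite("pics/bore.png",np.hstack([c(V[0],125,235,64,96),c(V[1],238,290,64,96)]))
```

```text
32.85 [475.36486723 267.24275872 232.24137386] [1.79975972e+02 6.55693147e-03 1.13999463e+02] 59.25889313220978
top pred tip [154.05692112 298.15962655] collar [134.66715396 292.13878891] bore [159.06906659 299.74692986]
probe [([228.3, 225.8], 0.83), ([258.5, 221.3], 0.78), ([337.1, 221.3], 0.74), ([291.0, 212.6], 0.72)]
collar [([255.0, 209.4], 0.85), ([220.3, 214.7], 0.75), ([342.0, 207.5], 0.61), ([292.6, 200.4], 0.6)]
bore_top [([159.4, 297.9], 0.71)]
side pred tip [265.88515869 338.08094297] collar [261.36431699 282.83089415] bore [267.13422062 352.66816877]
probe [([326.6, 246.2], 0.86), ([295.0, 263.5], 0.7), ([275.2, 318.5], 0.6), ([252.4, 305.9], 0.59)]
collar [([329.6, 205.5], 0.77), ([266.2, 277.0], 0.76), ([294.3, 223.4], 0.73), ([274.7, 316.1], 0.4)]
bore_top [([268.2, 350.8], 0.98)]
```

View pics/bore.png

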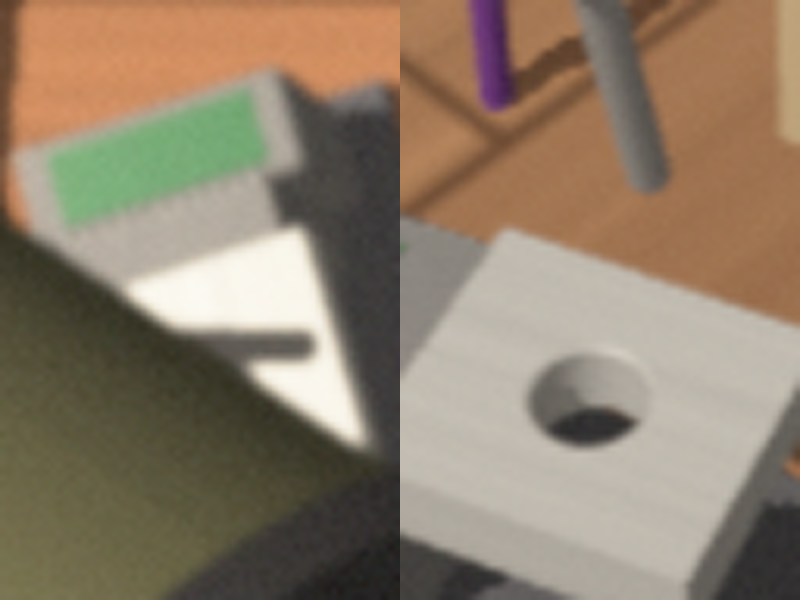

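The side view shows the rod leaning: its tip is at pixel (277,319) where upright would put it at (266,338). The top view shows its end at about (174,290). The rod turned about the pad axis while stirring, so I'll triangulate it and compensate with the tool's attitude.

```bash
cat >> h.py <<'E'
def tri(obs):  # [(uv,im)..] least squares point
    from scipy.optimize import least_squares
    f=least_squares(lambda P:np.ravel([px(P,i)-u for u,i in obs]),[475,267,120]); return f.x,f.fun
E
python3 - <<'E'
from h import *
t=cams.get_image("top"); s=cams.get_image("side")
# end of rod: centre of the end disc (seen from above: ~ 2.5 px before the outermost edge)
tip_s=cr(250,178,238,290); tip_t=cr(308,346,125,235)
P,r=tri([(tip_s,s),(tip_t,t)]); print(P,r)
p=monitor.read_state()["tcp_pos"]; print(P-p)
G=p+[0,0,18.7]
v=P-G; print("len",np.linalg.norm(v)); d=np.array([.407,-.914,0]); e=np.array([.914,.407,0])
print("tilt",np.degrees(np.arctan2(v@d,-v[2])),"across",v@e)
from scipy.optimize import least_squares
f=least_squares(lambda q:np.ravel([px(G+131*(np.sin(q[0])*d-np.cos(q[0])*np.array([0,0,1])),i)-u for u,i in((tip_s,s),(tip_t,t))]),[.2]); print(np.degrees(f.x),f.fun)
c=[q["location"] for q in spotter.pinpoint("collar",s)]; print(c, px(G+31*v/np.linalg.norm(v),s))
E
```

```text
[488.59110595 233.86472655 122.21201583] [-0.39112589 -0.10985883  0.26945641  0.42020598]
[  13.28652164  -33.33343116 -109.75588806]
len 133.37377728708836
tilt 15.603658565603107 across -1.4228257029997717
[15.56068415] [-1.62105822 -1.13658816 -0.75635417 -0.33520819]
[[331.9, 203.1], [263.2, 279.4], [294.9, 220.5]] [264.4179147  277.84494734]
```

Run:
```python
from h import *
from scipy.spatial.transform import Rotation as Ro
import json
st=monitor.read_state(); p=st["tcp_pos"]; R0=Ro.from_euler("xyz",st["eef_rot"],degrees=True)
P=np.array([488.6,233.9,121.]); v=P-(p+[0,0,18.7]); e=np.array([.914,.407,0]); v-=0*e
d=np.array([.407,-.914,0]); vv=d*(v@d)+np.array([0,0,v[2]])
Rr=Ro.align_vectors([[0,0,-1],[.914,.407,0]],[vv/np.linalg.norm(vv),[.914,.407,0]])[0]
R1=Rr*R0; r=R0.inv().apply(P-p); O=R1.as_euler("xyz",degrees=True); print(O,r)
tgt=np.array([*BORE,122.]); p1=tgt-R1.apply(r); print(p1)
for z in(0,-82): print(kin.solve_ik(p1+[0,0,z],O))
arm.servo_line(p1+[0,0,40],attitude=O,velocity=60)
arm.servo_line(p1,velocity=80); arm.hold(.4)
st=monitor.read_state(); p=st["tcp_pos"]; print(st["time_s"],p,st["eef_rot"],st["finger_force"])
json.dump(dict(r=r.tolist(),O=O.tolist()),open("g.json","w"))
V=[]
for n in("top","side"):
    im=cams.get_image(n); V.append(im["pixels"]); cv2.imwrite(f"pics/{n}4.png",im["pixels"])
    print(n,"pred tip",px(tgt,im),"collar",px(tgt+[0,0,100],im),[(q["location"],round(q["conf"],2)) for t in("probe","collar") for q in spotter.pinpoint(t,im)[:5]])
def c(i,x,y,w,h): return cv2.resize(i[y:y+h,x:x+w],(400,600),interpolation=cv2.INTER_CUBIC)
cv2.imwrite("pics/bore2.png",np.hstack([c(V[0],125,235,64,96),c(V[1],238,270,64,96)]))
```

```text
[-179.99797321  -15.46580498  113.99922289] [-35.84579266  -1.39211511 110.99293915]
[474.56203449 272.28996081 238.53256662]
[ 16.99537665  32.94489716 -64.2090061   98.17289403  16.60414855
  61.94192708 -25.10665659]
[ 14.65147792  37.98681758 -61.02248309 104.7135924   22.53379137
  52.29453842 -28.57088138]
35.3833 [474.66916157 272.2993133  238.73563271] [179.98033135 -15.46168265 113.99606197] 59.23162758350372
top pred tip [153.72435515 298.08841922] collar [134.24199385 292.04287237] [([259.8, 219.8], 0.94), ([337.8, 220.0], 0.66), ([227.8, 227.7], 0.52), ([296.4, 198.9], 0.88), ([219.4, 217.7], 0.69), ([254.7, 208.0], 0.58)]
side pred tip [265.85841874 337.05595323] collar [261.32507366 281.58059924] [([296.0, 262.4], 0.85), ([326.3, 245.7], 0.77), ([252.2, 308.6], 0.73), ([264.0, 336.4], 0.6), ([274.5, 283.3], 0.45), ([260.9, 280.6], 0.78), ([332.3, 204.4], 0.69), ([267.0, 241.2], 0.63), ([293.2, 221.8], 0.59)]
```

View pics/bore2.png

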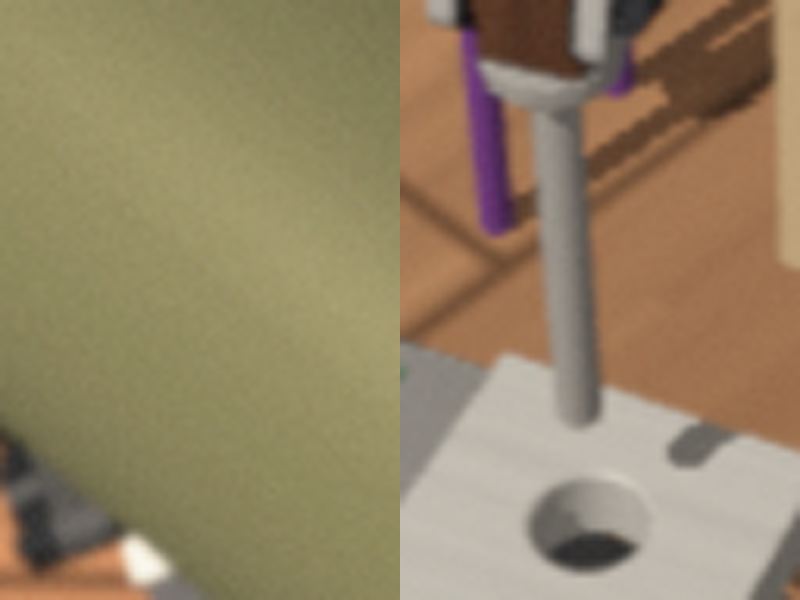

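The rod is upright now: its axis runs from side pixel (262.9,288) to its tip at (266.2,336.6), with the bore at (267.9,353.4). I've used all ten views, so I continue numerically, differencing against the first picture to measure the rod.

```bash
cat >> h.py <<'E'
def rodmask(img,ref="pics/side0.png",thr=25):
    d=cv2.absdiff(cv2.GaussianBlur(img,(3,3),0),cv2.GaussianBlur(cv2.imread(ref),(3,3),0)).max(2)
    return d>thr
def axis(img,p,r0,r1,thr=25):
    """edges of the rod per row, near the predicted axis line p(row)->col"""
    m=rodmask(img,thr=thr); out=[]
    for r in range(r0,r1):
        c=int(round(p(r))); xs=c-9+np.flatnonzero(m[r,c-9:c+10])
        out.append((r,xs.min(),xs.max(),len(xs)) if len(xs) else (r,0,0,0))
    return np.array(out)
E
python3 - <<'E'
from h import *
import json
t=cams.get_image("top"); s=cams.get_image("side")
tt,ts=np.array([159.25,299.1]),np.array([267.9,353.4])
print("bore tri",tri([(tt,t),(ts,s)]), "side z90",onz(ts,90,s)[:2],"top z90",onz(tt,90,t)[:2])
print("tip side z122",onz([266.2,336.6],122,s)[:2],"z121",onz([266.2,336.6],121,s)[:2])
print("tip earlier side/top on z121.5",onz(cr(250,178,238,290),121.5,s)[:2],onz(cr(308,346,125,235),121.5,t)[:2])
print(axis(s["pixels"],lambda r:265.86+(r-337)*.0817,288,344,20)[::3].tolist())
print(axis(s["pixels"],lambda r:265.86+(r-337)*.0817,332,346,12).tolist())
E
```

```text
bore tri (array([475.51848254, 266.7292838 ,  88.16243637]), array([ 0.39466114,  0.61553709, -0.54987682, -0.15442176])) side z90 [473.63629138 267.34259805] top z90 [476.42078834 266.96378566]
tip side z122 [475.54036157 266.36764942] z121 [476.20599291 265.82216653]
tip earlier side/top on z121.5 [488.54772561 233.20716618] [489.36401592 234.5446399 ]
[[288, 258, 266, 9], [291, 258, 266, 9], [294, 259, 267, 9], [297, 259, 267, 9], [300, 259, 267, 9], [303, 259, 267, 9], [306, 259, 267, 9], [309, 260, 268, 9], [312, 260, 268, 9], [315, 260, 268, 9], [318, 261, 268, 8], [321, 261, 268, 8], [324, 261, 269, 9], [327, 261, 269, 9], [330, 264, 269, 6], [333, 264, 270, 7], [336, 265, 269, 5], [339, 0, 0, 0], [342, 0, 0, 0]]
[[332, 256, 274, 16], [333, 257, 275, 16], [334, 257, 275, 16], [335, 257, 275, 15], [336, 257, 275, 15], [337, 257, 275, 14], [338, 257, 275, 12], [339, 257, 275, 14], [340, 257, 275, 19], [341, 257, 275, 19], [342, 257, 275, 19], [343, 257, 275, 19], [344, 257, 275, 19], [345, 258, 276, 19]]
```

Run:
```python
from h import *
p=monitor.read_state()["tcp_pos"]; x,y=474.562-.8,272.29+.1
arm.servo_line([x,y,238.5-26],velocity=40); arm.hold(.3)
s=cams.get_image("side"); cv2.imwrite("pics/side5.png",s["pixels"])
st=monitor.read_state(); p=st["tcp_pos"]; print(st["time_s"],p,p-[x,y,212.5])
tip=p-np.array([474.562,272.29,238.533])+[*BORE,122]
print("pred tip",tip,px(tip,s),"bore",px([*BORE,90],s))
a=axis(s["pixels"],lambda r:px(tip,s)[0]+(r-px(tip,s)[1])*.082,305,362,20); print(a[::2].tolist())
g=cv2.cvtColor(s["pixels"],cv2.COLOR_BGR2GRAY); print(g[340:364:2,254:284])
```

```text
36.9333 [473.81375104 272.4214886  212.61779085] [0.05175104 0.0314886  0.11779085]
pred tip [474.55175104 267.3314886   96.08479085] [267.20648896 350.12827898] bore [267.13422062 352.66816877]
[[305, 260, 267, 8], [307, 260, 268, 9], [309, 260, 268, 9], [311, 260, 268, 9], [313, 261, 268, 8], [315, 261, 268, 8], [317, 261, 269, 9], [319, 261, 269, 9], [321, 261, 269, 9], [323, 261, 269, 9], [325, 261, 269, 9], [327, 262, 269, 8], [329, 264, 269, 6], [331, 264, 270, 7], [333, 264, 270, 7], [335, 264, 270, 7], [337, 265, 270, 6], [339, 265, 270, 6], [341, 265, 271, 7], [343, 265, 271, 7], [345, 266, 276, 9], [347, 268, 276, 8], [349, 264, 276, 7], [351, 275, 276, 2], [353, 0, 0, 0], [355, 0, 0, 0], [357, 0, 0, 0], [359, 0, 0, 0], [361, 0, 0, 0]]
[[184 186 187 187 187 189 189 188 187 174 151 144 138 128 113  98 108 156
  185 186 187 187 186 185 185 184 180 158 119 101]
 [184 184 183 183 183 184 184 186 185 176 157 149 139 127 114  97 105 157
  184 188 186 186 186 181 157 121 112 103 104 101]
 [187 185 185 186 185 183 185 184 182 175 159 148 141 128 115  95  97 152
  186 187 183 174 15
[... 456 characters left out ...]
127 142 145 153 159 164
  166 168 157 131 111 147 180 187 185 185 185 184]
 [189 187 186 175 142 107  97  99 101 103 103 103 105 121 137 144 149 152
  157 165 169 167 152 159 183 189 188 188 187 187]
 [186 186 187 184 163 117  98  96  97  90  77  67  57  55  53  50  55  56
   63  87 119 148 164 176 184 188 188 189 189 189]
 [188 189 188 186 184 167 129  94  63  54  48  51  47  50  50  48  52  46
   49  56  79 131 168 184 186 185 186 186 186 186]
 [188 189 188 190 189 189 183 174 148 114  91  77  64  63  69  73  84 102
  130 160 181 185 185 188 188 187 185 185 185 184]
 [183 185 186 187 186 188 188 188 189 188 186 184 183 180 181 182 184 184
  186 187 188 187 187 187 187 186 187 187 186 187]]
```

Run:
```python
from h import *
x,y=474.562-.8,272.29+.1
arm.servo_line([x,y,212.5-18],velocity=20)
f0=monitor.read_state()["ft_force"]
s=cams.get_image("side")["pixels"]; g=cv2.cvtColor(s,cv2.COLOR_BGR2GRAY)
print(g[338:364:2,254:284])
arm.servo_line([x,y,212.5-57],velocity=25); arm.hold(.5)
st=monitor.read_state(); print(st["time_s"],st["tcp_pos"]-[x,y,155.5],st["ft_force"]-f0,st["finger_force"])
im=cams.get_image("side"); s=im["pixels"]; cv2.imwrite("pics/side6.png",s); g=cv2.cvtColor(s,cv2.COLOR_BGR2GRAY)
print(g[338:364:2,254:284])
P=[474.55,267.33,140]
print(px(P,im),px(np.add(P,[0,0,-50]),im),axis(s,lambda r:267.4+(r-351)*.078,324,350,20)[::3].tolist(),[(q["location"],round(q["conf"],2)) for q in spotter.pinpoint("collar",im)[:5]])
```

```text
[[189 188 187 188 186 187 186 188 186 172 151 146 138 125 111  98 118 161
  184 186 187 186 187 189 189 189 189 187 180 156]
 [183 186 186 186 187 188 188 189 187 175 153 147 140 128 113 100 107 155
  184 187 187 187 187 187 186 185 181 158 118 104]
 [185 184 183 182 184 184 185 186 185 175 157 149 140 131 118  98 100 151
  186 189 186 187 185 179 157 123 110 102 100 102]
 [187 187 186 185 184 184 185 183 183 175 160 147 142 130 116  99  98 152
  186 187 182 177 156 117 103 103 103 103 101 107]
 [191 190 190 190 190 187 187 185 183 171 157 148 142 132 119 103  96 143
  185 179 126 104 102 105 101 102 105 107 122 161]
 [188 188 189 190 190 187 177 156 132 123 138 147 142 136 121 103  94 119
  152 148 111 104 101 102 105 120 157 181 184 187]
 [186 184 186 185 177 158 130 106 103 111 134 147 144 135 123 106  93 110
  145 144 111 101 104 122 158 179 182 184 183 183]
 [187 188 186 179 155 118 100  99  99 106 126 146 144 137 125 109  97 111
  145 144 108 101 107 146 179 185 186 185 185 183]
 [188 188 187 176 141 107  97  97 101 104 119 138 143 137 125 112  96  97
  134 144 120 106 108 147 
[... 1868 characters left out ...]
 191 190]
 [189 189 187 187 184 168 131  93  68  53  68 117 146 144 136 122 107  92
   74  62  83 131 168 184 185 185 187 188 188 188]
 [189 190 190 189 190 189 186 175 148 115  97 122 147 147 139 132 123 123
  135 165 182 186 187 188 187 188 186 186 185 186]
 [185 187 187 187 188 189 190 190 189 190 186 185 185 184 184 185 185 186
  189 188 188 188 186 186 188 188 187 186 187 188]]
[265.42904324 328.21166597] [267.44344689 353.02631188] [[324, 256, 274, 19], [327, 257, 275, 19], [330, 262, 275, 14], [333, 262, 272, 11], [336, 264, 270, 7], [339, 265, 271, 7], [342, 265, 271, 7], [345, 266, 276, 9], [348, 264, 276, 10]] [([266.3, 328.7], 0.96), ([331.2, 203.3], 0.96), ([246.0, 262.1], 0.47)]
```

```bash
python3 -c "
from h import *
print(monitor.read_state()['joint_velocities'].max()); print(arm.finish_job())"
```

```text
0.09286805616582688
the job is handed in; nothing more can be done
None
```

I handed the job in at about 40 s: the pellets were stirred, and the rod is held upright and still in the reader's bore, its tip about 30 mm below the block with no sign of contact, though side-to-side centring was checked in one camera only and no verdict was returned.

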